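# Open the ratchet bookend

## Robot

A 6-joint arm with a two-finger parallel gripper is mounted at the origin on the work surface. World frame = base frame: x ahead of the robot, y to its left, z up, the work surface at z = 0. Lengths are in mm, angles in rad, forces in N, time in s.
With the tool pointing down it reaches from about 275 to 875 mm from the base axis. Payload 12.5 kg.
Tool frame: the origin (TCP) lies between the finger pads; the fingertips stand 17 mm ahead of it and the grasp point (between the pads) lies 2 mm behind it (r.tips_ahead is the distance from the TCP to the fingertips, in mm); z points along the fingers, y is the line along which they close (so a half turn about z gives the same grasp; the last joint's range is limited). The gripper opens to 85 mm and grips with 20 to 120 N. Pads are 22 mm wide; open, the fingers measure 114 mm over their backs; the gripper's body (76 mm by 85 mm) begins 54 mm behind the grasp point. The pads swing forward as they close: fully open they stand 13 mm farther back than shut.
Start: joints at [-1.299, 0.351, 1.652, -0, 1.139, -0.085], TCP at [192.121, -515.339, 248.29] pointing down, gripper open.
Joint ranges: [-2.75, 2.75], [-0.79, 2.1], [0.01, 2.65], [-1.57, 4.71], [0.07, 3.14], [-2.87, 2.87]. Speed limits (rad/s): [2.22, 2.22, 2.79, 3.14, 3.14, 3.14].

## Interface

Orientations are given as a unit quaternion [x, y, z, w].
In Python, from bench import r gives the robot as it stands.
- The arm moves only by the tool arm_command, never from a script. Its argument "steps" is a list of rows, each a list of 5 numbers: the shift along the tool's x, y, z in m, then the turn about the tool's z in rad, then the gripper's target within -1 to 1 (shut at 1, half-way at 0, fully open at -1). A call has 1 to 10 rows; each row is the pose to reach, as a shift and turn from the pose commanded when the call began, along the tool's axes at that moment; what a row does not reach only later rows make up. A row lasts 1/8 s, in which the tool goes at most 62.5 mm and 10.7 degrees, less where a joint would pass 70% of its speed; a pose out of reach is approached as far as the arm can. A call with a gripper value outside its range is refused whole. The fingers move at their own pace and stop on an object; "force" is the grip in N (left out, the last holds). Time passes only in rows, so rows that repeat a pose let the fingers close. It gives the time, the measured TCP pose, the force, the opening and the grip force at its end, in the units of the state.
- r.get_obs(): the state, without advancing time (a new reading comes with each control period).
- r.capture(name): name is "scene" or "top" or "wrist"; returns the picture (384x512x3 uint8, red, green, blue); there is no depth.
- r.calibration(name): a dict with "fov_y" (degrees; the focal length in pixels is half the picture's height over the tangent of half this angle, whatever the lens; pixels are square), "cx", "cy" (the principal point, pixels), "rvec" (rotation vector, rad) and "tvec" (3), from world to camera coordinates, as OpenCV has them. Camera axes: x right, y down, z forward; pixel columns grow to the right and rows downward; lengths in mm; the calibration is good to about 2 mm. A picture is of the moment at which its call begins: read the wrist's pose just before it. calibration takes no time and is no camera call; for the wrist camera it gives the pose at the moment of the call.
- r.hand_in(): hands the job in; it is judged then, once.
Trained networks look in the newest picture that a camera, given by its name, has taken for a name from the list of things; names that differ only in an ending like _2 or _b are one class to them, and where a whole thing is asked for, a point or a joint stands for the part that bears it (a point fixed in the world has none). Each returns a list of dicts, best first, with "confidence" (0 to 1); they miss things now and then, are a little off and sometimes report something else, mostly with a low value. They report only what shows in the picture. A call takes as long as a camera call. They do not tell look-alikes from the thing itself.
- r.recognise(camera, query): "extent" ([left, top, right, bottom] in pixels, round what is visible of it).
The state is a dict: "time_s": time; "joints": joint angles; "qvel": joint speeds; "joint_torque": joint torques, N m; "tool_pos": TCP position; "ee_rot": TCP orientation; "wrist_force": force on the tool from outside, world axes, zero at the start; "ft_torque": the same for the moment, N m; "opening": finger opening in mm; "finger_force": force on a finger pad.
Only numpy, scipy, OpenCV 4.12 (cv2) and the standard library are available. Lean on these libraries where they do the work, as an engineer would, in place of code of your own. Each camera call takes 0.05 s, during which the arm holds its last target. There are 200 camera calls.

## Task

Make room for another book in the ratchet bookend: press the orange release down with the fingertips and, keeping it down, push the sliding jaw back along its bar, away from the books, until it is fully back at the end block. Then let go and draw clear. Leave the books standing where they are and do not lift or shift anything else on the cabinet.

Things in the scene. Friction and masses are not known exactly. Their poses are not given: they have to be found in the camera images.
- bookend: Fixed ratchet bookend: oiled timber base 120 mm wide (x), 339 mm long (y, along the bar), 30 mm high; toothed bar in its slot. Origin on the cabinet top, mid-width, below the release's centre at half travel. +y is the way back. Fixed end plate (88 mm high) at y = -199 mm, three books between it and the jaw; end block (56 mm high) at y = +116 to +134 mm.
- jaw (a joint): How far the jaw stands back along the bar (bookend +y), m: 0 at the books, 0.140 fully back against the end block. Ratchet engaged: it cannot go back more than a tooth (12 mm). Release held down: it slides with about 2 N friction plus 8 N per m/s.
- jaw_plate (a point): The jaw is an aluminium carriage 100 mm wide, 90 mm long, with two upright navy plates across the bar, 76 mm apart; the space between is open at top and sides, its floor the orange release. This point: middle of the top edge of the book-side plate (104 mm wide, 8 mm thick), 112 mm above the cabinet top, 44 mm from the release's centre.
- release (a joint): How far the orange release is pressed straight down, m: 0 up, 0.010 fully down; its spring takes 2 N at the start, 7 N fully down. The ratchet is free beyond about 0.006; keep it down while the jaw is pushed back. Let go, it springs up and the ratchet catches again. It may rest up to 0.006 down if the catch sits on a tooth.
- release_top (a point): Centre of the flat top of the orange release, a pad 56 mm wide (across the bar) and 60 mm long along it, 80 mm above the cabinet top when up; the point travels with the jaw and sinks as the release is pressed.
- push_face (a point): On the inner (book-side) face of the other navy plate, the push plate (90 mm wide, 8 mm thick, top 108 mm above the cabinet top, nearer the end block): mid-width, 95 mm up, 36 mm behind the release's centre. Pushing this face away from the books moves the jaw back. Axes as the bookend's; the face looks to -y.
- book_a: a 24 mm thick blue pocket book, 130 mm long across the bar, 90 mm high, standing loose on the bookend's base (30 mm up). Origin at the centre of its underside.
- book_b: a 26 mm thick sand-coloured pocket book, 130 mm long across the bar, 90 mm high, standing loose on the bookend's base (30 mm up). Origin at the centre of its underside.
- book_c: a 22 mm thick green pocket book, the one nearest the jaw, 130 mm long across the bar, 90 mm high, standing loose on the bookend's base (30 mm up). Origin at the centre of its underside.
- caddy: Bystander: woven-look rigid plastic caddy, 170 x 130 x 100 mm. Origin at the centre of its underside.
- remote: Bystander: navy remote control lying flat, 165 x 42 x 18 mm. Origin at the centre of its underside.
- dish: Bystander: sand-coloured ceramic dish, 96 mm across, 32 mm high. Origin at the centre of its underside.
- battery_box: Bystander: clear acrylic box of AA batteries, 115 x 75 x 64 mm. Origin at the centre of its underside.
- stopper: Bystander: brushed aluminium bottle stopper on its side, 80 mm long, 30 mm thick. Origin below its middle, on the cabinet top.
Things that resemble listed ones, but are neither listed nor needed, are in the scene too. Leave any pink or purple look-alike of the book_b alone.

How it is judged:
By the outcome, as a careful person would: the job done as asked, in the order asked, and still so for the second after the job is handed in, with the robot touching nothing.
It also fails if it takes over 38 s, if anything falls off the work surface, if the arm or the gripper's body presses on something with over 40 N, if the wrist force passes 120 N, or if a joint passes its speed limit or range.

## Working session

There is one attempt and no reset: what is moved stays moved. The work goes in short steps, Python scripts to look and compute and a tool call to move; the robot and the scene stay as the last step left them, time stands still between calls to the robot, and variables do not carry over. Pictures are saved under pics/ and viewed, at most 10 in all, crops included, and the job is handed in when it is done.

Besides the shell and the picture viewer there is one more tool, called after "Request:" by a JSON object that holds its "method" and its "body". arm_command: Moves the arm, as the interface text tells. Its arguments: {"type":"object","properties":{"steps":{"type":"array","items":{"type":"array","items":{"type":"number"}}},"force":{"type":"number"}},"required":["steps"]}

```bash
mkdir -p pics; cat > h.py <<'E'
import numpy as np,cv2
from bench import r
def cal(n):
    c=r.calibration(n);f=192/np.tan(np.radians(c["fov_y"])/2)
    K=np.array([[f,0,c["cx"]],[0,f,c["cy"]],[0,0,1.]])
    return K,np.array(c["rvec"],float),np.array(c["tvec"],float)
def proj(n,P):
    K,a,t=cal(n);return cv2.projectPoints(np.array(P,float).reshape(-1,1,3),a,t,K,None)[0][:,0]
def onz(n,uv,z):
    K,a,t=cal(n);R=cv2.Rodrigues(a)[0];C=-R.T@t
    d=R.T@np.linalg.inv(K)@np.array([uv[0],uv[1],1.]);return C+d*(z-C[2])/d[2]
def save(n,f):
    im=r.capture(n);cv2.imwrite("pics/"+f,im[:,:,::-1]);return im
E
python3 - <<'E'
from h import *
a=save("scene","s0.png");b=save("top","t0.png")
cv2.imwrite("pics/both.png",cv2.resize(np.vstack([a,b])[:,:,::-1],None,fx=.78,fy=.78) )
for n in("scene","top"):
  for q in("release","jaw","jaw_plate","push_face","bookend","book_c"):
    print(n,q,[(np.round(d["extent"]).tolist(),round(d["confidence"],2)) for d in r.recognise(n,q)][:4])
print(r.calibration("top"))
E
```

```text
scene release []
scene jaw [([266.0, 166.0, 310.0, 209.0], 0.91)]
scene jaw_plate [([266.0, 167.0, 311.0, 209.0], 0.58)]
scene push_face [([268.0, 163.0, 312.0, 214.0], 0.83)]
scene bookend [([244.0, 167.0, 334.0, 247.0], 0.97), ([282.0, 177.0, 299.0, 196.0], 0.26), ([270.0, 168.0, 313.0, 209.0], 0.2)]
scene book_c [([256.0, 144.0, 291.0, 187.0], 0.89), ([251.0, 137.0, 286.0, 182.0], 0.78), ([194.0, 136.0, 217.0, 182.0], 0.7), ([190.0, 177.0, 207.0, 228.0], 0.63)]
top release [([226.0, 197.0, 246.0, 218.0], 0.53), ([254.0, 202.0, 272.0, 239.0], 0.25)]
top jaw [([217.0, 191.0, 256.0, 227.0], 0.95)]
top jaw_plate [([217.0, 194.0, 250.0, 231.0], 0.84), ([227.0, 115.0, 253.0, 145.0], 0.68)]
top push_face [([219.0, 195.0, 253.0, 227.0], 0.7)]
top bookend [([184.0, 179.0, 289.0, 240.0], 0.82)]
top book_c [([278.0, 130.0, 306.0, 165.0], 0.96), ([269.0, 200.0, 290.0, 239.0], 0.77), ([254.0, 202.0, 273.0, 238.0], 0.55)]
{'fov_y': 51.772850913284145, 'cx': 253.6476002283082, 'cy': 187.81427718216943, 'rvec': array([ 2.16974362, -2.11006842,  0.14442316]), 'tvec': array([  -8.46436399,  588.93126498, 1347.82745009])}
```

View pics/both.png

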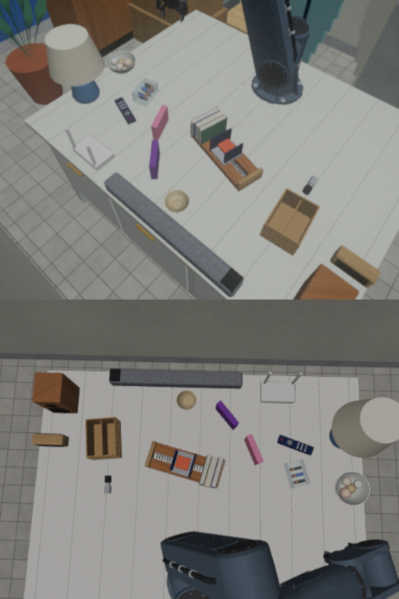

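Both views show the bookend. In the top view the books are at the right (~(272,220)), the orange release at ~(236,208), and the end block at the left (~(190,200)). The pink and purple slabs are look-alikes that stand apart from it. Next I'll enlarge the top view and fit the axis.

```bash
python3 - <<'E'
from h import *
im=save("top","t1.png")
hsv=cv2.cvtColor(im,cv2.COLOR_RGB2HSV)
m=((hsv[...,0]<14)&(hsv[...,1]>165)&(hsv[...,2]>110)).astype(np.uint8);m[:, :215]=0;m[:,260:]=0;m[:185]=0;m[235:]=0
print(m.sum(),cv2.minAreaRect(cv2.findNonZero(m)))
ys,xs=np.nonzero(m);c=(xs.mean(),ys.mean());P=onz("top",c,80);print("rel",c,P)
for d in((184,179),(289,240)):print(onz("top",d,30))
c=im[165:255,170:305,::-1];cv2.imwrite("pics/t1c.png",cv2.resize(c,None,fx=5.8,fy=5.8,interpolation=cv2.INTER_CUBIC))
for x,y in((0,0),(100,0),(0,100)):print(proj("top",P+[x,y,0]))
E
```

```text
208 ((234.0423126220703, 209.0115509033203), (15.34851360321045, 13.857514381408691), 15.255120277404785)
rel (np.float64(234.01442307692307), np.float64(208.85096153846155)) [509.50766092  72.05435822  80.        ]
[615.89036033 257.40542419  30.        ]
[ 410.79066297 -120.04440331   30.        ]
[[234.01442308 208.85096154]]
[[235.05713145 179.82187146]]
[[204.63567736 208.0389582 ]]
```

View pics/t1c.png

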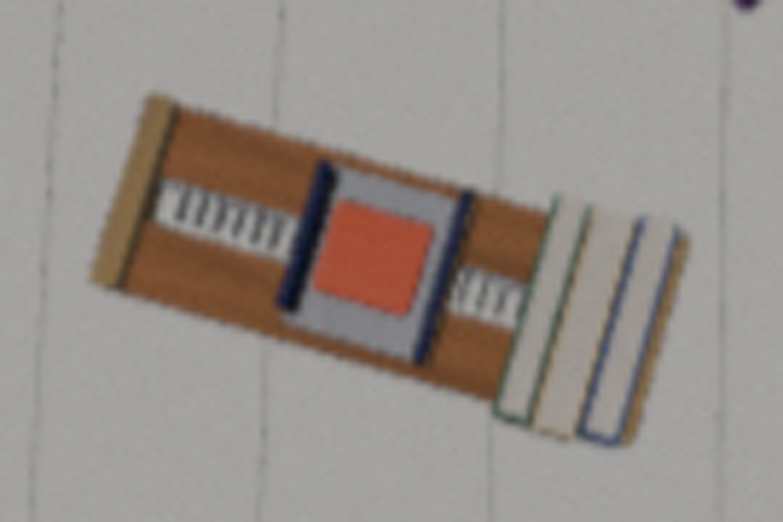

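The enlarged crop confirms the bookend: navy plates either side of the orange pad at crop (375,258), end block at left (123,190), books at right. The jaw already stands somewhat off the green book.

```bash
cat >> h.py <<'E'
from scipy.spatial.transform import Rotation as Ro
def tool():
    o=r.get_obs();return np.array(o["tool_pos"]),Ro.from_quat(o["ee_rot"]),o
E
python3 - <<'E'
from h import *
f=lambda u,v,z:onz("top",(170+(u+.5)/5.8-.5,165+(v+.5)/5.8-.5),z)[:2]
def ang(d):return np.degrees(np.arctan2(d[0],d[1]))
print("base edges",ang(f(95,285,30)-f(495,400,30)),ang(f(175,100,30)-f(550,210,30)))
blk=f(121,188,56); rel=f(375,258,80)
e=f(148,95,56)-f(92,280,56); print("block x-dir",e,ang(e)+0)
pp=(f(327,165,108)+f(287,308,108))/2; jp=(f(468,193,112)+f(420,360,112))/2
th=np.radians(14.5);u=np.array([np.sin(th),np.cos(th)]);x=np.array([np.cos(th),-np.sin(th)])
for n,p in(("blk",blk),("rel",rel),("push",pp),("jaw",jp)):print(n,p,"along",(p-blk)@u,"across",(p-blk)@x)
p,R,o=tool();print(p,R.as_matrix().round(3),o["wrist_force"],o["opening"],o["time_s"])
t=np.array([rel[0],rel[1],200]);print("shift",R.inv().apply(t-p))
M=R.as_matrix();ty=M[:2,1];d=np.degrees(np.arctan2(ty[1],ty[0]));print("tool y heading",d,"want -14.5 or 165.5; j",np.degrees(o["joints"]))
E
```

```text
base edges 14.326697323945613 14.881280532589864
block x-dir [112.51518714 -27.80089904] 103.87898364347146
blk [548.81188345 226.49115717] along 0.0 across 0.0
rel [508.78688007  71.25685132] along -160.31118742637014 across 0.11745355257925405
push [517.70764409 108.9931402 ] along -121.54330746044667 across -0.6943419738358125
jaw [496.62293612  29.46615359] along -203.8163611622494 across -1.1954850124784318
[ 192.12357428 -515.34652213  248.31096531] [[ 0.937  0.349  0.   ]
 [ 0.349 -0.937 -0.   ]
 [-0.     0.    -1.   ]] [-0.26760411  0.01846425 -0.5770427 ] 85.61195661199864 0.75
shift [ 501.60629535 -439.05837453   48.29062607]
tool y heading -69.5569924371646 want -14.5 or 165.5; j [-7.44042140e+01  2.00919565e+01  9.46403554e+01 -8.98410830e-05
  6.52653383e+01 -4.84718396e+00]
```

Request:
{"method": "arm_command", "body": {"steps": [[0.02,-0.02,0.005,-0.05,1],[0.07,-0.06,0.01,-0.15,1],[0.12,-0.105,0.01,-0.27,1],[0.17,-0.15,0.02,-0.4,1],[0.22,-0.195,0.02,-0.5,1],[0.27,-0.24,0.03,-0.6,1],[0.32,-0.28,0.03,-0.7,1],[0.37,-0.325,0.04,-0.8,1],[0.42,-0.37,0.04,-0.9,1],[0.46,-0.405,0.045,-0.96,1]]}}

```text
time_s: 2.0
tool_pos: [471.2, 5.6, 205.2]
ee_rot: [0.79, 0.613, 0.0, 0.0]
wrist_force: [1.1, -0.9, 0.1]
opening: 0.4
finger_force: 0.0
```

```bash
python3 - <<'E'
from h import *
p,R,o=tool();M=R.as_matrix();t=np.array([511.8,82.9,200])
print(p,R.inv().apply(t-p),np.degrees(np.arctan2(M[1,1],M[0,1])),o["opening"],o["wrist_force"],o["time_s"])
E
```

```text
[471.17656828   5.57093442 205.24934519] [84.99964575 20.1204903   5.27534879] -14.393626014853545 0.40230028107158816 [ 1.09649143 -0.86169737  0.14637978] 2.0
```

Request:
{"method": "arm_command", "body": {"steps": [[0.04,0.01,0.0,0,1],[0.075,0.018,0.003,0,1],[0.085,0.02,0.005,0,1],[0.085,0.02,0.005,0,1]]}}

```text
time_s: 2.5
tool_pos: [510.8, 80.7, 199.8]
ee_rot: [0.791, 0.612, -0.0, -0.0]
wrist_force: [0.1, -0.9, 0.7]
opening: -0.0
finger_force: 0.0
```

```bash
python3 - <<'E'
from h import *
p,R,o=tool();M=R.as_matrix()
im=save("wrist","w1.png");print([(d["extent"],d["confidence"]) for d in r.recognise("wrist","release")])
print(p,np.degrees(np.arctan2(M[1,1],M[0,1])),o["wrist_force"],o["time_s"])
tip=p+R.apply([0,0,17]);th=np.radians(14.4);u=np.array([np.sin(th),np.cos(th),0]);x=np.array([np.cos(th),-np.sin(th),0])
rel=np.array([508.8,71.3,80])
print("tip",proj("wrist",tip),"axis under tip at 80",proj("wrist",[tip[0],tip[1],80]))
print("pred pad corners",proj("wrist",[rel+a*28*x+b*30*u for a,b in((1,1),(1,-1),(-1,-1),(-1,1))]).round(0).tolist())
h=cv2.cvtColor(im,cv2.COLOR_RGB2HSV);m=((h[...,0]<14)&(h[...,1]>150)&(h[...,2]>90)).astype(np.uint8)
n,l,s,c=cv2.connectedComponentsWithStats(m);k=1+s[1:,4].argmax();bx=cv2.boxPoints(cv2.minAreaRect(cv2.findNonZero((l==k).astype(np.uint8))));print(s[k],bx.round().tolist());
for q in bx:
  w=onz("wrist",q,80)-rel;print(w@x,w@u)
E
```

```text
[]
[510.7520772   80.65969393 199.75428448] -14.51299664844031 [ 0.14573448 -0.85938674  0.68391452] 2.5
tip [[251.04180215 248.40672324]] axis under tip at 80 [[251.49364514 191.26013465]]
pred pad corners [[288.0, 165.0], [286.0, 238.0], [218.0, 238.0], [215.0, 166.0]]
[ 270   20   55  132 5978] [[265.0, 148.0], [273.0, 18.0], [324.0, 21.0], [317.0, 151.0]]
10.27966079863997 43.380897849591996
14.86701192335878 131.95466251412827
49.94385195543255 129.93390680929565
49.21714090486958 40.92358444632159
```

View pics/w1.png

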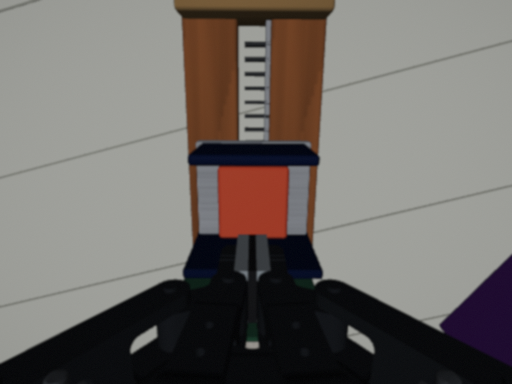

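The wrist view shows the pad at (219..288, 167..237), within about 1 mm of prediction, with the push plate at row 155 and the end block at the top. The tool is aligned, so I'll descend.

Request:
{"method": "arm_command", "body": {"steps": [[0.004,0,0.04,0,1],[0.004,0,0.075,0,1],[0.004,0,0.09,0,1],[0.004,0,0.095,0,1],[0.004,0,0.095,0,1]]}}

```text
time_s: 3.22
tool_pos: [512.5, 84.4, 105.8]
ee_rot: [0.791, 0.612, 0.0, 0.0]
wrist_force: [-0.6, 0.4, -0.5]
opening: 0.2
finger_force: 0.0
```

Request:
{"method": "arm_command", "body": {"steps": [[0,0,0.003,0,1],[0,0,0.006,0,1],[0,0,0.009,0,1],[0,0,0.009,0,1]]}}

```text
time_s: 3.72
tool_pos: [512.2, 84.6, 96.1]
ee_rot: [0.791, 0.612, 0.0, 0.0]
wrist_force: [-1.4, 0.2, 2.2]
opening: -0.3
finger_force: 1.3
```

Request:
{"method": "arm_command", "body": {"steps": [[0,0,0.002,0,1],[0,0,0.004,0,1],[0,0,0.006,0,1],[0,0,0.006,0,1]]}}

```text
time_s: 4.22
tool_pos: [512.2, 84.7, 90.0]
ee_rot: [0.791, 0.612, 0.0, 0.0]
wrist_force: [0.3, -0.2, 5.2]
opening: 0.6
finger_force: 2.6
```

Request:
{"method": "arm_command", "body": {"steps": [[0,0,0.001,0,1],[0,0,0.002,0,1],[0,0,0.002,0,1]]}}

```text
time_s: 4.6
tool_pos: [512.2, 84.7, 88.2]
ee_rot: [0.791, 0.612, 0.0, 0.0]
wrist_force: [-0.0, -0.1, 5.7]
opening: 0.2
finger_force: 3.1
```

Request:
{"method": "arm_command", "body": {"steps": [[0.004,0,0,0,1],[0.008,0,0,0,1],[0.012,0,0,0,1],[0.018,0,0,0,1],[0.026,0,0,0,1],[0.034,0,0,0,1],[0.042,0,0,0,1],[0.05,0,0,0,1],[0.056,0,0,0,1],[0.058,0,0,0,1]]}}

```text
time_s: 5.85
tool_pos: [527.0, 140.9, 88.3]
ee_rot: [0.791, 0.612, 0.0, 0.0]
wrist_force: [0.6, -2.8, 6.8]
opening: 0.2
finger_force: 3.0
```

```bash
python3 - <<'E'
from h import *
im=save("wrist","w2.png");print(r.get_obs()["wrist_force"],r.get_obs()["tool_pos"])
E
```

```text
[ 0.63937871 -0.75364935  6.44852206] [527.02860638 140.96954279  88.28407778]
```

View pics/w2.png

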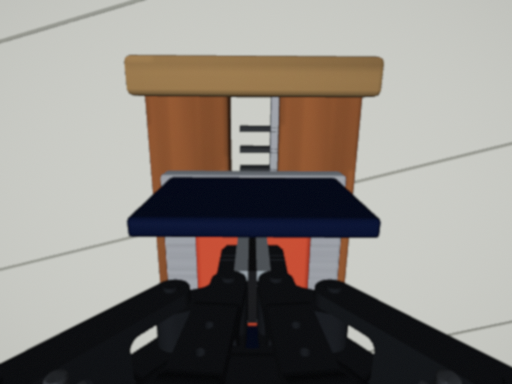

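The jaw moves with the fingers; its rear edge is at row 172 and the end block's foot at row 96, so it's about halfway.

Request:
{"method": "arm_command", "body": {"steps": [[0.004,0,0,0,1],[0.01,0,0,0,1],[0.017,0,0,0,1],[0.024,0,0,0,1],[0.031,0,0,0,1],[0.037,0,0,0,1],[0.041,0,0,0,1],[0.043,0,0,0,1],[0.043,0,0,0,1]]}}

```text
time_s: 7.02
tool_pos: [537.5, 182.1, 88.1]
ee_rot: [0.791, 0.612, -0.0, 0.0]
wrist_force: [-1.3, -3.2, 5.8]
opening: -0.0
finger_force: 3.1
```

Request:
{"method": "arm_command", "body": {"steps": [[0.002,0,0,0,1],[0.004,0,0,0,1],[0.005,0,0,0,1],[0.005,0,0,0,1]]}}

```text
time_s: 7.52
tool_pos: [538.6, 186.7, 88.0]
ee_rot: [0.791, 0.612, -0.0, 0.0]
wrist_force: [-1.1, -3.9, 5.9]
opening: 0.3
finger_force: 3.1
```

Request:
{"method": "arm_command", "body": {"steps": [[0.001,0,0,0,1],[0.002,0,0,0,1],[0.003,0,0,0,1],[0.003,0,0,0,1]]}}

```text
time_s: 8.02
tool_pos: [539.3, 189.6, 88.0]
ee_rot: [0.791, 0.612, -0.001, 0.0]
wrist_force: [-1.3, -4.2, 6.6]
opening: -0.2
finger_force: 3.1
```

Request:
{"method": "arm_command", "body": {"steps": [[0.001,0,0,0,1],[0.002,0,0,0,1],[0.002,0,0,0,1]]}}

```text
time_s: 8.4
tool_pos: [539.5, 190.5, 88.0]
ee_rot: [0.791, 0.612, -0.001, 0.001]
wrist_force: [-3.0, -12.9, 9.6]
opening: 0.2
finger_force: 7.6
```

Request:
{"method": "arm_command", "body": {"steps": [[0.001,0,0,0,1],[0.001,0,0,0,1]]}}

```text
time_s: 8.65
tool_pos: [539.5, 190.5, 88.0]
ee_rot: [0.791, 0.612, -0.002, 0.001]
wrist_force: [-4.6, -20.5, 11.6]
opening: -0.3
finger_force: 11.4
```

```bash
python3 - <<'E'
from h import *
a=save("wrist","w3.png");b=save("top","t3.png")
cv2.imwrite("pics/c3.png",np.hstack([cv2.resize(a,(400,300)),cv2.resize(b[160:250,165:285],(400,300),interpolation=cv2.INTER_CUBIC)])[:,:,::-1])
print(r.get_obs()["wrist_force"],r.get_obs()["tool_pos"])
E
```

```text
[ -4.41419271 -19.52381809  11.00336053] [539.51443555 190.52435007  88.01868001]
```

View pics/c3.png

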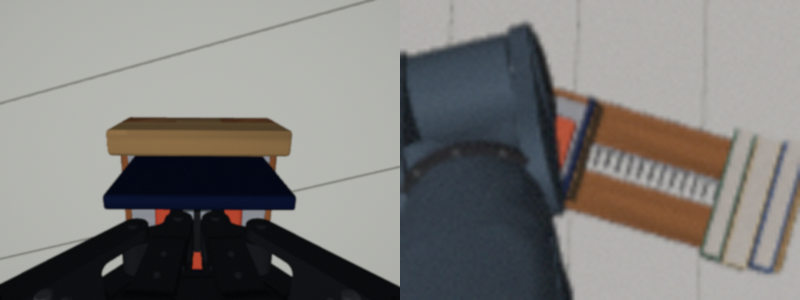

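The push force rose to 20 N with no motion, and the carriage is seen against the end block with the books still standing. I'll ease the push, then lift straight up.

Request:
{"method": "arm_command", "body": {"steps": [[-0.002,0,0,0,1],[-0.002,0,0,0,1],[-0.002,0,-0.005,0,1],[-0.002,0,-0.01,0,1],[-0.002,0,-0.02,0,1],[-0.003,0,-0.04,0,1],[-0.004,0,-0.08,0,1],[-0.004,0,-0.13,0,1],[-0.004,0,-0.17,0,1],[-0.004,0,-0.17,0,1]]}}

```text
time_s: 10.0
tool_pos: [540.3, 189.8, 261.6]
ee_rot: [0.791, 0.612, 0.003, 0.001]
wrist_force: [0.6, -0.7, -0.8]
opening: 0.0
finger_force: 0.0
```

Request:
{"method": "arm_command", "body": {"steps": [[-0.04,0,0,0,1],[-0.09,0,0,0,1],[-0.14,0,0,0,1],[-0.17,0,0,0,1],[-0.17,0,0,0,1]]}}

```text
time_s: 10.62
tool_pos: [495.9, 23.4, 257.6]
ee_rot: [0.792, 0.611, -0.0, -0.0]
wrist_force: [0.8, 0.3, -0.3]
opening: -0.3
finger_force: 0.0
```

```bash
python3 - <<'E'
from h import *
a=save("wrist","w4.png");b=save("scene","s4.png")
cv2.imwrite("pics/c4.png",np.hstack([cv2.resize(a,(400,300)),cv2.resize(b[120:255,200:380],(400,300),interpolation=cv2.INTER_CUBIC)])[:,:,::-1])
th=np.radians(14.4);u=np.array([np.sin(th),np.cos(th),0]);x=np.array([np.cos(th),-np.sin(th),0])
rel=np.array([508.8,71.3,80])+96*u
print(proj("wrist",[rel+a*28*x+b*30*u for a,b in((1,1),(1,-1),(-1,-1),(-1,1))]).round(0).tolist())
E
```

```text
[[286.0, -34.0], [284.0, 46.0], [219.0, 47.0], [217.0, -34.0]]
```

View pics/c4.png

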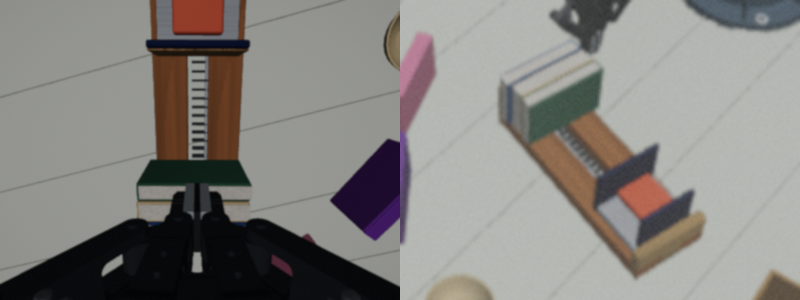

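The jaw rests against the end block, with the pad's front edge at row ~44 against 46 predicted for fully back. The books stand and the gripper is clear.

```bash
python3 -c "
from bench import r
print(r.hand_in())"
```

```text
the job is handed in; nothing more can be done
None
```

I pressed the release down, pushed the jaw fully back to the end block and let go; the books are still standing, the gripper is clear, and I handed the job in just after 10.6 s.

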